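# Seat a raised vial stopper in the twin hand press and hold the pressure

### The job

One of the two vials standing in the twin hand press still has its dark rubber stopper standing up out of its neck; the other one is already finished and wears a blue cap. At the station of the raised stopper, press the red safety catch's paddle fully down so that its bar swings up clear of the lever, then pull that lever down by its black knob until the stopper is fully home in the vial, and finish still holding the knob down, because the air trapped in the vial lifts the stopper again as soon as you let go. Leave the catch and lever of the other station as they are, and do not shift the timer or the pipette lying about.

Things in the scene. Friction and masses are not known exactly. Their poses are not given: they have to be found in the camera images.
- press: twin hand press, fixed: dark steel base plate 150 (x) x 320 (y) x 12 mm with two grey C-shaped frames whose heads are 38 mm wide and 157 mm high. Origin: centre of the plate's underside, on the worktop; x points away from the operator's side (levers point to its -x), y to its left, z up. Stations at y = +85 mm (left) and -85 mm (right), alike; nest and ram axis at x = -25 mm
- nest_left (a point): floor of the left station's nest (white ring, 42 mm wide, 7 mm high) on the base plate, under the left ram; a vial's origin sits here
- nest_right (a point): the same for the right station
- vial_open: amber glass vial, 24 mm wide, 45 mm high, with the raised dark rubber stopper (19 mm wide); loose in one nest. Origin: centre of its underside, z up
- stopper (a joint): how far the stopper is in vial_open: 0 = its flange stands 8 mm above the vial's mouth, 0.008 = fully home. Starts at 0 to 0.002. Rubs with 10 N; trapped air pushes it back with 2.5 N per mm. The ram has 3 mm of free travel above a stopper at 0, so the stopper is home at a lever value of 0.55
- vial_sealed: the finished amber vial of the same size with an aluminium seal and a blue cap, loose in the other nest. Origin: centre of its underside, z up
- lever_left (a joint): left lever: 0 = at rest, pointing towards the operator's side (press -x) and up at 0.61 rad above level; grows as it is pulled down; stops at 0.60 (about level). A return spring lifts it again: 2 N at the knob at the start of the pull, about 8 N with the stopper home
- lever_right (a joint): the same for the right lever
- knob_left: black ball knob, 32 mm across, turning loosely on the end of the left lever, 150 mm from the lever's hinge; origin at the ball's centre, which moves on an arc about the hinge from 221 mm to about 144 mm above the worktop when the stopper is home
- knob_right: the same for the right lever
- catch_left (a joint): red safety catch of the left station: 0 = on (its bar lies level across the lever's horn), grows as its paddle is pressed down and the bar swings up; free of the lever from 0.45, fully flipped at 1.0. Starts at 0 to 0.1, turns easily (about 1.5 N at the paddle) and stays where it is left
- catch_right (a joint): the same for the right station
- paddle_left (a point): middle of the thumb face on top of the left catch's red paddle (16 x 34 x 5 mm), 34 mm from the catch hinge, on its +y side; at catch 0 it lies 35 deg above level, at catch 1.0 22 deg below level
- paddle_right (a point): the same for the right catch
- lever_left_hinge (a point): left lever's hinge, axis along the press y, 135 mm above the worktop, 34 mm to the right of the station's middle. The lever drives the ram down 20 mm per radian. A steel horn on its hub strikes the catch's bar, so that the lever can hardly move while the catch is on
- lever_right_hinge (a point): the same for the right lever
- catch_left_hinge (a point): left catch's hinge pin, axis along the press x, 190 mm above the worktop, on top of the head. The bar reaches from it to the press -y, the paddle to the press +y, past the edge of the head
- catch_right_hinge (a point): the same for the right catch
- timer: small white lab timer, 68 x 68 x 19 mm, lying loose in front of the press; a bystander. Origin: centre of its underside
- pipettor: light grey hand pipette, 226 mm long, 28 mm high, lying loose right of and in front of the press; a bystander. Origin: middle of its underside
There are look-alikes about, which are no part of the job. Leave any yellow look-alike of the vial_open alone.

How it is judged:
By the outcome, as a careful person would: the job done as asked, in the order asked, and still so for the second after the job is handed in, while the arm keeps its last pose, push and grip.
It also fails if it takes over 43 s, if anything falls off the work surface, if the arm or the gripper's body presses on something with over 40 N, if the wrist force passes 120 N, or if a joint passes its speed limit or range.

### The arm

A 6-joint arm with a two-finger parallel gripper is mounted at the origin on a cart in front of the work surface, level with it; the furniture and walls round the work are solid. World frame = base frame: x ahead of the robot, y to its left, z up, the work surface at z = 0. Lengths are in m, angles in rad, forces in N, time in s.
With the tool pointing down it reaches from about 0.375 to 0.975 m from the base axis. Payload 3.8 kg.
Tool frame: the origin (TCP) lies where the fingers leave the gripper's body, on its centre line; the fingertips stand 64 mm ahead of it and the grasp point (between the pads) lies 45 mm ahead of it; z points along the fingers, y is the direction in which the jaws open and shut (so a half turn about z gives the same grasp; the last joint's range is limited). The gripper opens to 88 mm and grips with 3 to 60 N. Pads are 18 mm wide; open, the fingers measure 123 mm over their backs; the gripper's body (75 mm by 187 mm) begins 45 mm behind the grasp point.
Start: joints at [-1.331, 0.264, 1.604, -0, 1.274, -0.037], TCP at [0.184, -0.649, 0.303] pointing down, gripper open.
Joint ranges: [-2.63, 2.63], [-0.94, 2.18], [0.31, 2.57], [-1.31, 4.45], [0, 2.66], [-2.55, 2.55]. Speed limits (rad/s): [2.57, 2.57, 3.14, 3.14, 3.14, 3.14].

### API

Orientations are given as a rotation vector (axis times angle).
In Python, from plant import status, read_camera, r, boxes_of, regions_of, tip_of gives the robot as it stands. The module is installed in compiled form; this text tells all that it offers.
- The arm moves only by the shell command python3 -m jog 'ROWS' [FORCE]. ROWS is JSON, a list of rows, each a list of 3 entries, a list of its own where there are three numbers: the shift along the tool's x, y, z in mm, then the turn, a rotation vector about the tool's x, y, z in rad, then the finger opening in mm, from 0 to 88.1. In form: [[[tx, ty, tz], [wx, wy, wz], jaw], ...]. A call has 1 to 8 rows; each row shifts and turns the pose as measured when the row begins, along the tool's axes as they then stand; what a row does not reach is not made up. A row lasts 1/10 s, in which the tool goes at most 50 mm and 8.59 degrees, less where a joint would pass 70% of its speed; a pose out of reach is approached as far as the arm can. A call with a gripper value outside its range is refused whole. The fingers move at their own pace and stop on an object; FORCE is the grip in N (left out, the last holds). Time passes only in rows, so rows that do not move let the fingers close. It gives the time, the measured TCP pose, the force and the opening at its end, in the units of the state.
- status.read_state(): the state, without advancing time (a new reading comes with each control period).
- read_camera(name): name is "scene" or "top" or "wrist"; returns a dict with "img" (384x512x3 uint8, red, green, blue), "range_z" (384x512 float32, m along the optical axis (not along the pixel's ray), 0 where there is no reading), "K" (3x3 intrinsics, pixels), "D" ([k1, k2, p1, p2, k3] as OpenCV has them; the pictures are not rectified), "world_from_camera" (4x4, takes a point from camera to world coordinates). Camera axes: x right, y up, looking along -z (the intrinsics and any distortion apply to the point x, -y, -z); pixel columns grow to the right and rows downward; lengths in m; the calibration is good to about 2 mm. A picture is of the moment at which its call begins.
- r.finish_job(): hands the job in, once; it reports no verdict.
Trained networks look in a picture, given as the dict that the camera call returned (one of the last four; its "shot" number tells which), for a name from the list of things; names that differ only in an ending like _2 or _b are one class to them, and where a whole thing is asked for, a point or a joint stands for the part that bears it (a point fixed in the world has none). Each returns a list of dicts, best first, with "confidence" (0 to 1); they miss things now and then, are a little off and sometimes report something else, mostly with a low value. They report only what shows in the picture. A call takes as long as a camera call. They do not tell look-alikes from the thing itself.
- boxes_of(picture, name): "rect" ([left, top, width, height] in pixels, round what is visible of it).
- regions_of(picture, name): "mask" (384x512 bool, what is visible of it) and "rect" ([left, top, width, height] in pixels, round what is visible of it).
- tip_of(picture, name): "uv" ([column, row] in pixels: a listed point, or the origin of a listed thing).
The state is a dict: "clock": time; "joint_pos": joint angles; "joint_velocities": joint speeds; "joint_torque": joint torques, N m; "tcp_pos": TCP position; "eef_rot": TCP orientation; "ft_force": force on the tool from outside, world axes, zero at the start; "ft_torque": the same for the moment, N m; "opening": finger opening in m.
Only numpy, scipy, OpenCV 4.12 (cv2) and the standard library are available. Lean on these libraries where they do the work, as an engineer would, in place of code of your own. Each camera call takes 0.05 s, during which the arm holds its last target. There are 200 camera calls.

## Working session

There is one attempt and no reset: what is moved stays moved. The work goes in short steps, Python scripts to look and compute and a shell command to move; the robot and the scene stay as the last step left them, time stands still between calls to the robot, and variables do not carry over. Pictures are saved under pics/ and viewed, about 8 in all and at most 12, crops included, and the job is handed in when it is done.

```bash
mkdir -p pics; cat > h.py <<'E'
import numpy as np, cv2
from plant import status, read_camera, r, boxes_of, regions_of, tip_of
from scipy.spatial.transform import Rotation as R
np.set_printoptions(precision=4,suppress=True)
def ray(p,uv):
    u=cv2.undistortPoints(np.array([[uv]],float),p["K"],np.array(p["D"],float)).ravel()
    return np.array([u[0],-u[1],-1.0])
def world(p,uv,z):
    T=np.array(p["world_from_camera"]); return T[:3,:3]@(ray(p,uv)*z)+T[:3,3]
def atz(p,uv,h):  # intersect ray with world height
    T=np.array(p["world_from_camera"]); d=T[:3,:3]@ray(p,uv); o=T[:3,3]
    return o+d*(h-o[2])/d[2]
def depth(p,uv,k=1):
    c,w=int(round(uv[0])),int(round(uv[1])); a=p["range_z"][max(0,w-k):w+k+1,max(0,c-k):c+k+1]; a=a[a>0]
    return float(np.median(a)) if a.size else 0
def at(p,uv,k=1): return world(p,uv,depth(p,uv,k))
def save(p,f,crop=None,s=1):
    i=p["img"][...,::-1]
    if crop: x,y,w,h=crop; i=i[y:y+h,x:x+w]
    cv2.imwrite("pics/"+f,cv2.resize(i,None,fx=s,fy=s,interpolation=cv2.INTER_CUBIC))
def mpts(p,m):
    return np.array([world(p,(c,w),p["range_z"][w,c]) for w,c in zip(*np.nonzero(m)) if p["range_z"][w,c]>0])
E
cat > m1.py <<'E'
from h import *
P={}
for n in ("scene","top"):
    p=read_camera(n); save(p,n+"1.png",s=1.5); P[n]=p
for n,p in P.items():
    print(n,p["K"][0],np.array(p["world_from_camera"])[:3,3])
    for t in ("nest_left","nest_right","paddle_left","paddle_right","knob_left","knob_right","lever_left_hinge","catch_left_hinge","lever_right_hinge","catch_right_hinge","vial_open","vial_sealed","press","timer","pipettor"):
        for q in tip_of(p,t)[:2]: print(t,q["confidence"],np.array(q["uv"]),at(p,q["uv"]))
E
python3 m1.py
```

```text
scene [398.884   0.    258.956] [-0.0576  0.5169  0.7194]
nest_left 0.94 [174.6 242.7] [0.5984 0.1421 0.0313]
nest_right 0.61 [220.6 207.1] [ 0.6164 -0.0252  0.0377]
paddle_left 0.6 [149.  188.2] [0.6099 0.1752 0.2088]
paddle_right 0.61 [200.9 153.9] [0.6331 0.0107 0.2156]
knob_left 0.69 [210.6 189. ] [0.4936 0.0969 0.2241]
knob_left 0.25 [237.1 316.3] [0.338  0.1759 0.019 ]
knob_right 0.7 [256.5 155.9] [ 0.5174 -0.0665  0.2247]
lever_left_hinge 0.83 [175.6 198.2] [0.5988 0.1203 0.1571]
catch_left_hinge 0.79 [162.3 188.2] [0.6094 0.1438 0.1927]
lever_right_hinge 0.7 [220.8 171.4] [ 0.6087 -0.0282  0.1569]
catch_right_hinge 0.58 [213.9 157.6] [ 0.6298 -0.0261  0.1903]
vial_open 0.72 [174.4 289.3] [0.484  0.2265 0.0255]
vial_open 0.62 [177.  244.3] [0.5951 0.1382 0.0253]
vial_sealed 0.58 [225.1 210.2] [ 0.6117 -0.0366  0.0228]
press 0.58 [196.3 226.1] [0.6298 0.0518 0.0094]
press 0.23 [161.1 188.5] [0.6108 0.146  0.1924]
timer 0.96 [236.3 315.3] [0.3415 0.175  0.0181]
pipettor 0.82 [339.5 191.7] [ 0.4455 -0.3491  0.0057]
pipettor 0.22 [219.7 167.8] [ 0.6176 -0.0327  0.1618]
top [428.16
[... 327 characters left out ...]
ft 0.46 [205.9 185.6] [0.5066 0.081  0.2363]
knob_right 0.63 [264.4 180.2] [ 0.5262 -0.0792  0.2347]
knob_right 0.33 [253. 158.] [ 0.6043 -0.043   0.1526]
lever_left_hinge 0.69 [206.5 147.4] [0.6233 0.0905 0.1946]
catch_left_hinge 0.88 [189.7 151.6] [0.6107 0.1394 0.1908]
lever_right_hinge 0.68 [264.  147.2] [ 0.6383 -0.0746  0.1509]
catch_right_hinge 0.97 [244.  143.4] [ 0.6368 -0.0174  0.1985]
vial_open 0.58 [235.9 141. ] [0.6403 0.0051 0.2106]
vial_open 0.53 [197.7 163.9] [0.5855 0.1235 0.1353]
press 0.57 [229.5 160.1] [0.6247 0.0394 0.0087]
timer 0.89 [190.1 237.4] [0.3663 0.1569 0.0157]
timer 0.32 [175.3 149.7] [0.6559 0.2226 0.0076]
pipettor 0.65 [353.5 216.5] [ 0.4498 -0.3728  0.0039]
```

View pics/scene1.png

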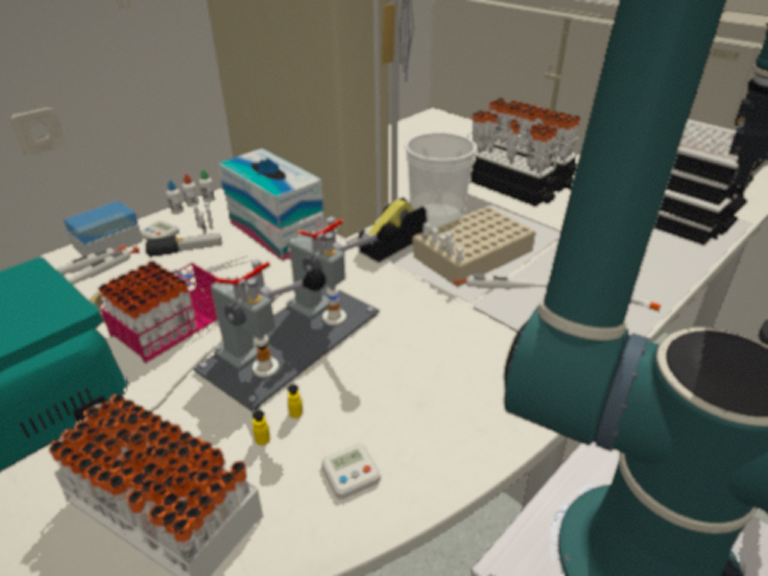

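View pics/top1.png

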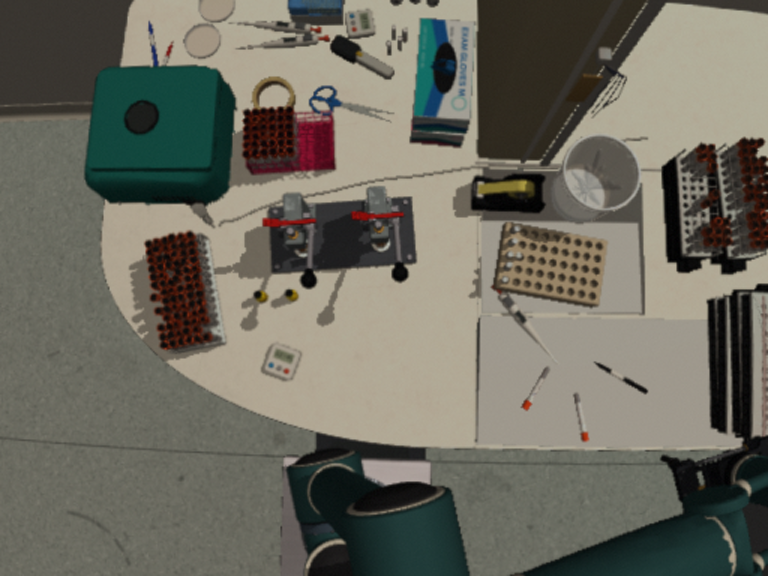

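```bash
python3 - <<'E'
from h import *
p=read_camera("scene"); save(p,"scene_crop.png",(130,130,150,130),5)
t=read_camera("top")
for q,n in ((p,"scene"),(t,"top")):
    for k in ("knob_left","knob_right","paddle_left","paddle_right"):
        for m in regions_of(q,k)[:2]:
            a=mpts(q,m["mask"]); print(n,k,m["confidence"],m["rect"],len(a),np.median(a,0),a.min(0),a.max(0))
s=status.read_state(); print(s["tcp_pos"],s["eef_rot"],s["ft_force"],s["clock"],s["opening"])
print(R.from_rotvec(s["eef_rot"]).as_matrix())
E
```

```text
scene knob_left 0.74 [199.7, 183.6, 17.7, 14.5] 184 [0.4998 0.096  0.2279] [0.4897 0.0778 0.206 ] [0.5254 0.1057 0.2388]
scene knob_left 0.21 [131.6, 144.3, 133.6, 131.2] 7688 [0.6201 0.0912 0.0239] [ 0.4897 -0.2628 -0.0032] [0.9087 0.2171 0.2388]
scene knob_right 0.5 [248.1, 150.5, 16.4, 9.0] 137 [ 0.5174 -0.071   0.226 ] [ 0.5075 -0.0863  0.2051] [ 0.5435 -0.0622  0.2378]
scene paddle_left 0.6 [248.1, 150.2, 21.2, 11.2] 148 [ 0.5181 -0.0715  0.2262] [ 0.5075 -0.088   0.2051] [ 0.5466 -0.0622  0.2382]
scene paddle_left 0.45 [142.4, 174.8, 38.1, 10.3] 174 [0.6207 0.129  0.1958] [ 0.6083 -0.0613 -0.0011] [0.9055 0.1829 0.2177]
scene paddle_right 0.48 [198.3, 145.9, 25.1, 14.9] 91 [ 0.6366 -0.0291  0.1962] [ 0.6252 -0.1569  0.055 ] [0.8553 0.0148 0.2165]
top knob_left 0.7 [200.3, 176.6, 10.8, 16.3] 103 [0.5058 0.0843 0.2312] [0.4908 0.0711 0.2143] [0.5278 0.0992 0.2382]
top knob_right 0.49 [262.3, 172.8, 11.7, 16.0] 106 [ 0.5219 -0.0838  0.2307] [ 0.5084 -0.0977  0.2124] [ 0.5444 -0.0699  0.2396]
top paddle_left 0.62 [174.0, 147.6, 30.4, 1.3] 66 [0.619  0.16   0.2039] [0.61   0.0923 0.192 ] [0.6251 0.1785 0.2167]
top paddle_right 0.48 [233.5, 138.5, 34.4, 7.3] 112 [ 0.6374 -0.0178  0.1993] [ 0.6251 -0.0833  0.1903] [0.644  0.0103 0.2186]
[ 0.1844 -0.6493  0.3027] [3.1116 0.4334 0.    ] [-0.034  -1.2171  0.6236] 2.1 0.08804716312053448
[[ 0.9619  0.2732  0.    ]
 [ 0.2732 -0.9619 -0.    ]
 [ 0.      0.     -1.    ]]
```

View pics/scene_crop.png

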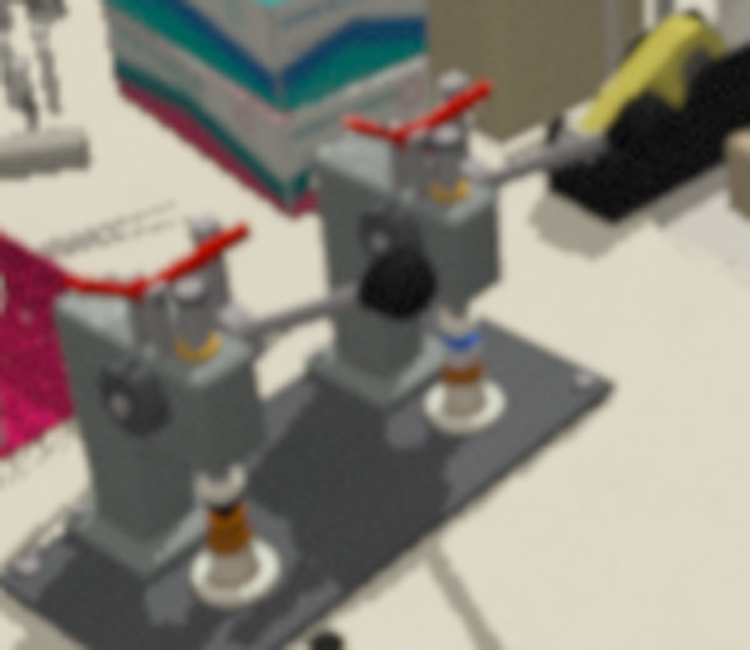

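```bash
cat >> h.py <<'E'
def plan(pos,yaw_y,n,z0=None,jaw=0):
    """rows from current pose to TCP pos, tool down, tool y at world yaw yaw_y"""
    s=status.read_state(); p=np.array(s["tcp_pos"]); C=R.from_rotvec(s["eef_rot"])
    y=np.array([np.cos(yaw_y),np.sin(yaw_y),0]); z=np.array([0,0,-1.]); G=R.from_matrix(np.c_[np.cross(y,z),y,z])
    w=(C.inv()*G).as_rotvec()/n; d=(np.array(pos)-p)/n
    print("total",np.array(pos)-p,w*n)
    for i in range(n):
        print([[int(round(v)) for v in 1000*C.inv().apply(d)],[round(v,3) for v in w],jaw],end=",")
        C=C*R.from_rotvec(w)
    print()
E
python3 - <<'E'
from h import *
from scipy.optimize import least_squares
p=read_camera("scene"); t=read_camera("top")
for k,c0 in (("left",(.508,.086,.221)),("right",(.524,-.083,.221))):
    A=[]
    for q in (p,t):
        g=q["range_z"]; m=np.zeros(g.shape,bool)
        best=regions_of(q,"knob_"+k)[0]["mask"]
        a=mpts(q,cv2.erode(best.astype(np.uint8),np.ones((3,3)))>0); a=a[np.linalg.norm(a-c0,axis=1)<.024]
        f=least_squares(lambda c:np.linalg.norm(a-c,axis=1)-.016,c0,loss="soft_l1",f_scale=.001); print(k,len(a),f.x,np.sqrt(np.mean(f.fun**2))); A.append(f.x)
    print(k,np.mean(A,0))
# red parts
for q in (p,t):
    h=cv2.cvtColor(q["img"],cv2.COLOR_RGB2HSV); m=((h[...,0]<6)|(h[...,0]>174))&(h[...,1]>170)&(h[...,2]>90)
    a=mpts(q,m); 
    for nm,lo,hi in (("L",.06,.2),("R",-.12,.05)):
        b=a[(a[:,2]>.185)&(a[:,2]<.24)&(a[:,1]>lo)&(a[:,1]<hi)&(a[:,0]>.58)&(a[:,0]<.66)]
        print(nm,len(b),b.min(0),b.max(0),np.polyfit(b[:,1],b[:,0],1))
        e=b[b[:,1]>b[:,1].max()-.02]; print(" paddle end",len(e),e.mean(0))
E
```

```text
left 113 [0.5075 0.089  0.2222] 0.0010921705620406702
left 0 [0.508 0.086 0.221] nan
left [0.5078 0.0875 0.2216]
right 97 [ 0.5249 -0.0798  0.2218] 0.0013331463967987634
right 66 [ 0.524  -0.0852  0.2197] 0.0018057898054298844
right [ 0.5244 -0.0825  0.2207]
L 68 [0.6086 0.0903 0.1893] [0.6243 0.1851 0.2159] [-0.1193  0.634 ]
 paddle end 15 [0.6133 0.1775 0.2127]
R 41 [ 0.6259 -0.0819  0.1895] [0.6427 0.0144 0.2161] [-0.1562  0.6291]
 paddle end 4 [0.6278 0.0101 0.2145]
L 111 [0.6099 0.083  0.187 ] [0.6275 0.1758 0.2185] [-0.1101  0.6354]
 paddle end 40 [0.6168 0.1662 0.2079]
R 106 [ 0.6274 -0.0862  0.1905] [0.6441 0.0102 0.2169] [-0.0953  0.6342]
 paddle end 35 [ 0.6347 -0.0007  0.2094]
  return _methods._mean(a, axis=axis, dtype=dtype,
  ret = ret.dtype.type(ret / rcount)
```

```bash
python3 - <<'E'
from h import *
plan((.614,.173,.36),.105,24)
E
```

```text
total [0.4295 0.8223 0.0573] [ 0.    -0.    -1.399]
[[27, -28, -2], [np.float64(0.0), np.float64(-0.0), np.float64(-0.058)], 0],[[28, -26, -2], [np.float64(0.0), np.float64(-0.0), np.float64(-0.058)], 0],[[30, -25, -2], [np.float64(0.0), np.float64(-0.0), np.float64(-0.058)], 0],[[31, -23, -2], [np.float64(0.0), np.float64(-0.0), np.float64(-0.058)], 0],[[32, -21, -2], [np.float64(0.0), np.float64(-0.0), np.float64(-0.058)], 0],[[34, -19, -2], [np.float64(0.0), np.float64(-0.0), np.float64(-0.058)], 0],[[35, -17, -2], [np.float64(0.0), np.float64(-0.0), np.float64(-0.058)], 0],[[36, -15, -2], [np.float64(0.0), np.float64(-0.0), np.float64(-0.058)], 0],[[36, -13, -2], [np.float64(0.0), np.float64(-0.0), np.float64(-0.058)], 0],[[37, -11, -2], [np.float64(0.0), np.float64(-0.0), np.float64(-0.058)], 0],[[38, -9, -2], [np.float64(0.0), np.float64(-0.0), np.float64(-0.058)], 0],[[38, -7, -2], [np.float64(0.0), np.float64(-0.0), np.float64(-0.058)], 0],[[38, -4, -2], [np.float64(0.0), np.float64(-0.0), np.float64(-0.058)], 0],[[39, -2, -2], [np.float64(0.0), np.float64(-0.0), np.float64(-0.058)], 0],[[39, 0, -2], [np.float64(0.0), np.float64(-0.0), np.float64(-0.058)], 0],[[39, 2, -2], [np.float64(0.0), np.float64(-0.0), np.float64(-0.058)], 0],[[38, 5, -2], [np.float64(0.0), np.float64(-0.0), np.float64(-0.058)], 0],[[38, 7, -2], [np.float64(0.0), np.float64(-0.0), np.float64(-0.058)], 0],[[38, 9, -2], [np.float64(0.0), np.float64(-0.0), np.float64(-0.058)], 0],[[37, 11, -2], [np.float64(0.0), np.float64(-0.0), np.float64(-0.058)], 0],[[36, 13, -2], [np.float64(0.0), np.float64(-0.0), np.float64(-0.058)], 0],[[35, 15, -2], [np.float64(0.0), np.float64(-0.0), np.float64(-0.058)], 0],[[34, 17, -2], [np.float64(0.0), np.float64(-0.0), np.float64(-0.058)], 0],[[33, 19, -2], [np.float64(0.0), np.float64(-0.0), np.float64(-0.058)], 0],
```

```bash
python3 -m jog '[[[27,-28,-20],[0,0,-0.058],0],[[28,-26,-20],[0,0,-0.058],0],[[30,-25,-20],[0,0,-0.058],0],[[31,-23,0],[0,0,-0.058],0],[[32,-21,0],[0,0,-0.058],0],[[34,-19,0],[0,0,-0.058],0],[[35,-17,0],[0,0,-0.058],0],[[36,-15,0],[0,0,-0.058],0]]' 40
python3 -m jog '[[[36,-13,0],[0,0,-0.058],0],[[37,-11,0],[0,0,-0.058],0],[[38,-9,0],[0,0,-0.058],0],[[38,-7,0],[0,0,-0.058],0],[[38,-4,0],[0,0,-0.058],0],[[39,-2,0],[0,0,-0.058],0],[[39,0,0],[0,0,-0.058],0],[[39,2,0],[0,0,-0.058],0]]'
sed -i 's/round(v,3) for/round(float(v),3) for/' h.py
python3 - <<'E'
from h import *
print(status.read_state()["joint_pos"])
plan((.614,.173,.34),.105,8)
E
```

```text
clock: 3.2
tcp_pos: [0.3304, -0.3696, 0.3645]
eef_rot: [2.921, 1.151, 0.003]
ft_force: [0.3, -0.4, 0.3]
opening: 0.0258
clock: 4.0
tcp_pos: [0.4727, -0.0802, 0.3672]
eef_rot: [2.556, 1.811, 0.008]
ft_force: [0.6, -0.8, 0.6]
opening: 0.0006
[-0.2184 -0.154   1.9255 -0.0029  1.3597  0.1201]
total [ 0.1413  0.2532 -0.0272] [ 0.0101  0.0039 -0.4428]
[[36, 6, 3], [0.001, 0.0, -0.055], 0],[[35, 8, 3], [0.001, 0.0, -0.055], 0],[[35, 10, 3], [0.001, 0.0, -0.055], 0],[[34, 12, 3], [0.001, 0.0, -0.055], 0],[[33, 14, 3], [0.001, 0.0, -0.055], 0],[[33, 16, 3], [0.001, 0.0, -0.055], 0],[[32, 17, 3], [0.001, 0.0, -0.055], 0],[[31, 19, 3], [0.001, 0.0, -0.055], 0],
```

```bash
python3 -m jog '[[[36,6,3],[0.001,0,-0.055],0],[[35,8,3],[0.001,0,-0.055],0],[[35,10,3],[0.001,0,-0.055],0],[[34,12,3],[0.001,0,-0.055],0],[[33,14,3],[0.001,0,-0.055],0],[[33,16,3],[0.001,0,-0.055],0],[[32,17,3],[0.001,0,-0.055],0],[[31,19,3],[0.001,0,-0.055],0]]'
python3 - <<'E'
from h import *
p=read_camera("wrist"); save(p,"wrist1.png",s=1.5)
for k in ("paddle_left","catch_left_hinge","knob_left"):
    for q in tip_of(p,k)[:2]: print(k,q["confidence"],np.array(q["uv"]),at(p,q["uv"]))
h=cv2.cvtColor(p["img"],cv2.COLOR_RGB2HSV); m=((h[...,0]<6)|(h[...,0]>174))&(h[...,1]>170)&(h[...,2]>90)
a=mpts(p,m); a=a[(a[:,2]>.18)&(a[:,2]<.24)&(a[:,1]>.06)&(a[:,0]>.57)] if len(a) else a
if len(a):
    print(len(a),a.min(0),a.max(0)); e=a[a[:,1]>a[:,1].max()-.034]; print(e.mean(0),e.min(0),e.max(0))
plan((.614,.173,.29),.105,4)
E
```

```text
clock: 4.8
tcp_pos: [0.6158, 0.1874, 0.3452]
eef_rot: [2.074, 2.348, 0.002]
ft_force: [-0.3, -0.9, 0.9]
opening: 0.0004
paddle_left 0.7 [253.  215.9] [0.6168 0.1743 0.2134]
catch_left_hinge 0.72 [250.5 239.4] [0.6129 0.1946 0.2954]
knob_left 0.72 [121.7 293.4] [0.574  0.2072 0.3615]
318 [0.6085 0.1567 0.1999] [0.6251 0.1819 0.2166]
[0.6167 0.1709 0.2103] [0.6085 0.1567 0.1999] [0.6251 0.1819 0.2166]
total [-0.0011 -0.0133 -0.0547] [0.0058 0.0065 0.0173]
[[-3, -1, 14], [0.001, 0.002, 0.004], 0],[[-3, -1, 14], [0.001, 0.002, 0.004], 0],[[-3, -1, 14], [0.001, 0.002, 0.004], 0],[[-3, -1, 14], [0.001, 0.002, 0.004], 0],
```

View pics/wrist1.png

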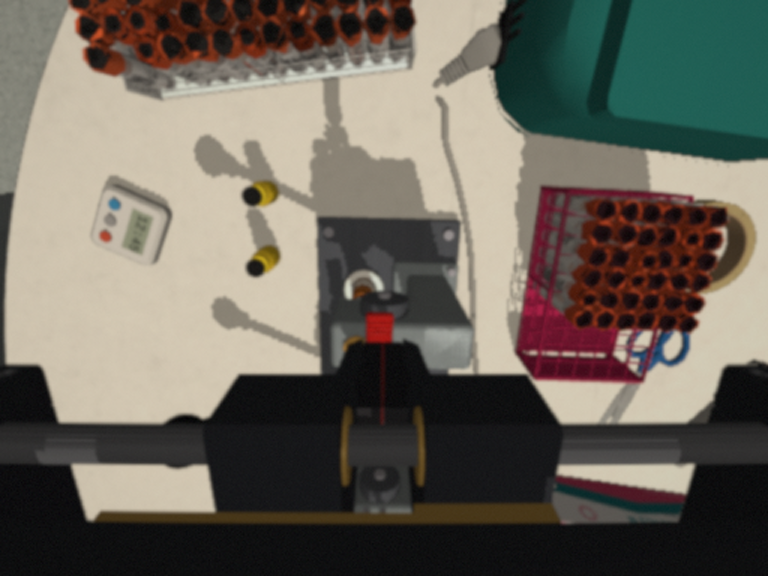

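```bash
python3 -m jog '[[[-4,0,14],[0.001,0.002,0.004],0],[[-4,0,14],[0.001,0.002,0.004],0],[[-4,0,14],[0.001,0.002,0.004],0],[[-3,0,10],[0.001,0.002,0.004],0],[[0,0,0],[0,0,0],0]]'
python3 - <<'E'
from h import *
plan((.616,.173,.245),.105,5)
E
```

```text
clock: 5.5
tcp_pos: [0.615, 0.1648, 0.2881]
eef_rot: [-2.109, -2.328, -0.001]
ft_force: [-0.8, -0.4, 0.3]
opening: 0.0004
total [ 0.001   0.0082 -0.0431] [-0.0001 -0.0008 -0.0064]
[[2, 0, 9], [-0.0, -0.0, -0.001], 0],[[2, 0, 9], [-0.0, -0.0, -0.001], 0],[[2, 0, 9], [-0.0, -0.0, -0.001], 0],[[2, 0, 9], [-0.0, -0.0, -0.001], 0],[[2, 0, 9], [-0.0, -0.0, -0.001], 0],
```

```bash
python3 -m jog '[[[8,0,0],[0,0,-0.006],0],[[0,0,8],[0,0,0],0],[[0,0,8],[0,0,0],0],[[0,0,8],[0,0,0],0],[[0,0,0],[0,0,0],0]]'; python3 -m jog '[[[0,0,6],[0,0,0],0],[[0,0,6],[0,0,0],0],[[0,0,0],[0,0,0],0]]'
```

```text
clock: 6.0
tcp_pos: [0.6151, 0.1739, 0.264]
eef_rot: [2.102, 2.334, 0.006]
ft_force: [0.0, -0.5, 0.1]
opening: 0.0005
clock: 6.3
tcp_pos: [0.6156, 0.1744, 0.2518]
eef_rot: [2.101, 2.334, 0.008]
ft_force: [-0.1, 0.5, 1.0]
opening: 0.0004
```

```bash
python3 -m jog '[[[0,0,4],[0,0,0],0],[[0,0,0],[0,0,0],0]]'; python3 -m jog '[[[0,0,3],[0,0,0],0],[[0,0,0],[0,0,0],0]]';python3 -m jog '[[[0,0,2],[0,0,0],0],[[0,0,0],[0,0,0],0]]'
```

```text
clock: 6.5
tcp_pos: [0.616, 0.1741, 0.2485]
eef_rot: [2.1, 2.333, 0.009]
ft_force: [-0.6, -0.9, 0.8]
opening: 0.0002
clock: 6.7
tcp_pos: [0.6161, 0.1742, 0.2485]
eef_rot: [2.1, 2.333, 0.01]
ft_force: [-0.3, 0.8, 0.7]
opening: 0.0006
clock: 6.9
tcp_pos: [0.6161, 0.1741, 0.2484]
eef_rot: [2.1, 2.332, 0.011]
ft_force: [-1.7, 0.4, 1.0]
opening: 0.0004
```

```bash
python3 -m jog '[[[0,0,2],[0,0,0],0],[[0,0,0],[0,0,0],0]]'
```

```text
clock: 7.1
tcp_pos: [0.6161, 0.1741, 0.2484]
eef_rot: [2.1, 2.332, 0.012]
ft_force: [-1.7, 0.4, 3.2]
opening: 0.0006
```

```bash
python3 - <<'E'
from h import *
s=status.read_state(); print({k:np.array(v) for k,v in s.items()})
p=read_camera("scene"); save(p,"scene2.png",(130,110,150,130),5)
E
```

```text
{'clock': array(7.1), 'joint_pos': array([0.236 , 0.2324, 1.7453, 0.0013, 1.1551, 0.1308]), 'joint_velocities': array([ 0.0005, -0.0042,  0.0002,  0.0024,  0.0021,  0.0001]), 'joint_torque': array([ -0.4443, -45.4556, -33.979 ,  -0.1125,  -0.6469,  -0.0165]), 'tcp_pos': array([0.6161, 0.1741, 0.2484]), 'eef_rot': array([2.0995, 2.3317, 0.0123]), 'ft_force': array([-1.7342,  0.434 ,  3.1718]), 'ft_torque': array([-0.0266,  0.2099,  0.028 ]), 'opening': array(0.0006)}
```

View pics/scene2.png

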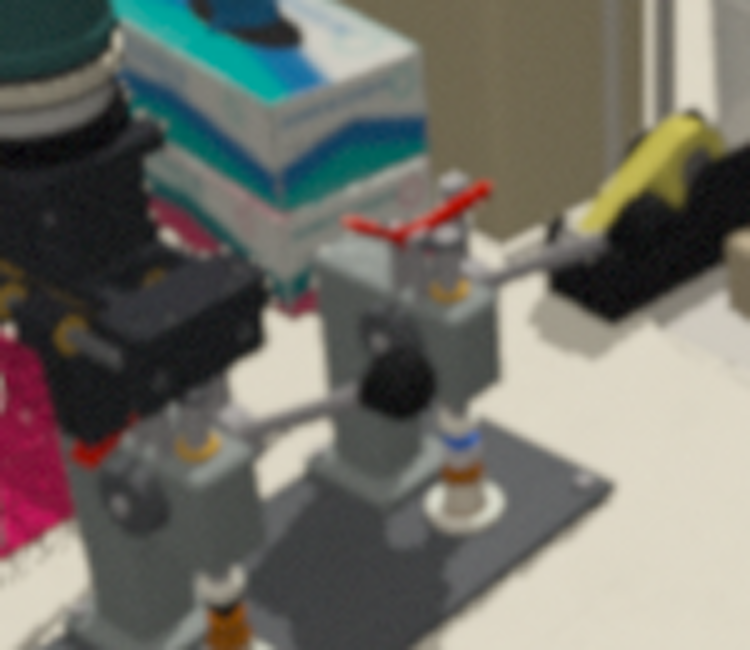

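```bash
python3 -m jog '[[[0,0,6],[0,0,0],0]]'; python3 -m jog '[[[0,0,8],[0,0,0],0],[[0,0,8],[0,0,0],0]]'
```

```text
clock: 7.25
tcp_pos: [0.6165, 0.1741, 0.2468]
eef_rot: [2.099, 2.331, 0.014]
ft_force: [-17.2, -4.3, 43.7]
opening: 0.0005
clock: 7.45
tcp_pos: [0.6164, 0.1741, 0.2469]
eef_rot: [2.098, 2.329, 0.016]
ft_force: [-20.0, -3.3, 39.4]
opening: 0.0004
```

```bash
python3 -m jog '[[[0,0,-15],[0,0,0],0],[[0,0,-30],[0,0,0],0],[[0,0,-30],[0,0,0],0],[[-5,-20,-20],[0,0,0],30],[[-5,-20,0],[0,0,0],60]]'
python3 - <<'E'
from h import *
for n in ("scene","top"):
    p=read_camera(n)
    if n=="scene": save(p,"scene3.png",(130,110,150,130),5)
    h=cv2.cvtColor(p["img"],cv2.COLOR_RGB2HSV); m=((h[...,0]<6)|(h[...,0]>174))&(h[...,1]>150)&(h[...,2]>70)
    a=mpts(p,m); a=a[(a[:,2]>.165)&(a[:,2]<.26)&(a[:,1]>.06)&(a[:,1]<.2)&(a[:,0]>.59)&(a[:,0]<.65)]
    a=a[np.argsort(a[:,1])]; print(len(a)); print(a[::max(1,len(a)//12)])
E
```

```text
clock: 7.95
tcp_pos: [0.5773, 0.1593, 0.3438]
eef_rot: [2.096, 2.328, 0.018]
ft_force: [0.6, -0.6, 0.2]
opening: 0.0143
143
[[0.6206 0.1189 0.2357]
 [0.619  0.124  0.2281]
 [0.6201 0.13   0.2197]
 [0.6188 0.1382 0.208 ]
 [0.6189 0.1448 0.2002]
 [0.6161 0.1539 0.1896]
 [0.6206 0.1592 0.1874]
 [0.6216 0.1639 0.1866]
 [0.6102 0.1688 0.1867]
 [0.6206 0.1734 0.181 ]
 [0.6177 0.1777 0.1821]
 [0.6183 0.1807 0.1777]
 [0.6113 0.1852 0.1784]]
49
[[0.6226 0.1085 0.2377]
 [0.6259 0.1118 0.2359]
 [0.6215 0.1162 0.2417]
 [0.6206 0.1282 0.2202]
 [0.621  0.1395 0.2051]
 [0.6233 0.1444 0.1945]
 [0.6175 0.1501 0.1938]
 [0.6254 0.1521 0.185 ]
 [0.6251 0.1549 0.186 ]
 [0.6215 0.1572 0.1883]
 [0.6133 0.1603 0.1848]
 [0.6258 0.1614 0.1826]
 [0.6233 0.1648 0.1798]]
```

View pics/scene3.png

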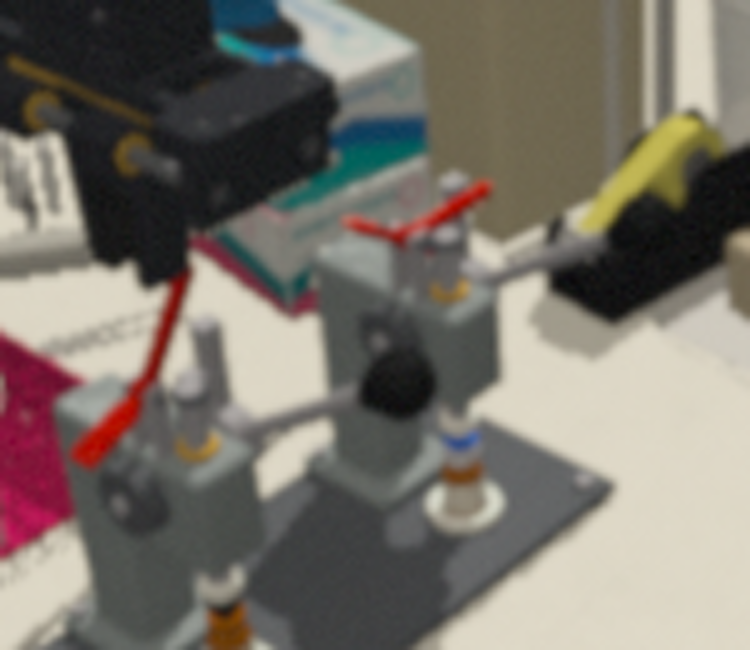

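```bash
python3 - <<'E'
from h import *
print(status.read_state()["joint_pos"][5])
plan((.508,.0875,.34),1.676,12,jaw=64)
E
```

```text
0.12355387108410067
total [-0.067  -0.0712 -0.0012] [ 0.0081  0.0074 -1.5714]
[[-5, -6, 0], [0.001, 0.001, -0.131], 64],[[-4, -7, 0], [0.001, 0.001, -0.131], 64],[[-4, -7, 0], [0.001, 0.001, -0.131], 64],[[-3, -8, 0], [0.001, 0.001, -0.131], 64],[[-2, -8, 0], [0.001, 0.001, -0.131], 64],[[0, -8, 0], [0.001, 0.001, -0.131], 64],[[1, -8, 0], [0.001, 0.001, -0.131], 64],[[2, -8, 0], [0.001, 0.001, -0.131], 64],[[3, -8, 0], [0.001, 0.001, -0.131], 64],[[4, -7, 0], [0.001, 0.001, -0.131], 64],[[5, -7, 0], [0.001, 0.001, -0.131], 64],[[5, -6, 0], [0.001, 0.001, -0.131], 64],
```

```bash
python3 -m jog '[[[-5,-6,0],[0.001,0.001,-0.131],64],[[-4,-7,0],[0.001,0.001,-0.131],64],[[-4,-7,0],[0.001,0.001,-0.131],64],[[-3,-8,0],[0.001,0.001,-0.131],64],[[-2,-8,0],[0.001,0.001,-0.131],64],[[0,-8,0],[0.001,0.001,-0.131],64],[[1,-8,0],[0.001,0.001,-0.131],64],[[2,-8,0],[0.001,0.001,-0.131],64]]'
python3 -m jog '[[[3,-8,0],[0.001,0.001,-0.131],64],[[4,-7,0],[0.001,0.001,-0.131],64],[[5,-7,0],[0.001,0.001,-0.131],64],[[5,-6,0],[0.001,0.001,-0.131],64],[[0,0,0],[0,0,0],64]]'
python3 - <<'E'
from h import *
from scipy.optimize import least_squares
p=read_camera("wrist")
for m in regions_of(p,"knob_left")[:2]:
    a=mpts(p,m["mask"]); a=a[np.linalg.norm(a-[.508,.0875,.2215],axis=1)<.026]
    if len(a)>10:
        f=least_squares(lambda c:np.linalg.norm(a-c,axis=1)-.016,[.508,.0875,.2215],loss="soft_l1",f_scale=.001); print(m["confidence"],len(a),f.x)
plan((.508,.0875,.267),1.676,4,jaw=64)
E
```

```text
clock: 8.85
tcp_pos: [0.532, 0.11, 0.3276]
eef_rot: [-0.586, -3.074, 0.003]
ft_force: [0.0, 0.1, -0.3]
opening: 0.0639
clock: 9.35
tcp_pos: [0.5104, 0.0839, 0.3192]
eef_rot: [0.264, -3.104, 0.004]
ft_force: [0.7, 0.1, -0.4]
opening: 0.0636
0.93 1543 [0.506  0.0864 0.221 ]
total [-0.0027  0.0031 -0.0525] [-0.0007 -0.0258  0.0614]
[[0, 1, 13], [-0.0, -0.006, 0.015], 64],[[0, 1, 13], [-0.0, -0.006, 0.015], 64],[[0, 1, 13], [-0.0, -0.006, 0.015], 64],[[0, 1, 13], [-0.0, -0.006, 0.015], 64],
```

```bash
python3 -m jog '[[[1,1,13],[0,-0.006,0.015],64],[[1,1,13],[0,-0.006,0.015],64],[[1,1,13],[0,-0.006,0.015],64],[[1,0,13],[0,-0.006,0.015],64],[[0,0,0],[0,0,0],64]]'
python3 -m jog '[[[0,0,0],[0,0,0],20],[[0,0,0],[0,0,0],20],[[0,0,0],[0,0,0],20],[[0,0,0],[0,0,0],20],[[0,0,0],[0,0,0],20]]' 45
python3 - <<'E'
from h import *
p=np.array(status.read_state()["tcp_pos"]); k=np.array([p[0],p[1],p[2]-.045]); print(k)
print(R.from_rotvec(status.read_state()["eef_rot"]).as_matrix())
E
```

```text
clock: 9.95
tcp_pos: [0.5081, 0.0885, 0.2645]
eef_rot: [-0.142, 3.138, 0.0]
ft_force: [-1.4, 0.0, -0.2]
opening: 0.064
clock: 10.45
tcp_pos: [0.51, 0.0883, 0.2663]
eef_rot: [-0.14, 3.136, -0.003]
ft_force: [0.3, -3.8, -2.6]
opening: 0.0295
[0.51   0.0883 0.2213]
[[-0.996  -0.0891  0.0027]
 [-0.0891  0.996  -0.0019]
 [-0.0025 -0.0022 -1.    ]]
```

```bash
python3 -m jog '[[[3,0,5],[0,0,0],20],[[3,0,5],[0,0,0],20],[[3,0,5],[0,0,0],20],[[2,0,5],[0,0,0],20]]' 55; python3 -m jog '[[[5,0,10],[0,0,0],20],[[4,0,10],[0,0,0],20]]'
```

```text
clock: 10.85
tcp_pos: [0.4996, 0.087, 0.249]
eef_rot: [-0.139, 3.131, -0.003]
ft_force: [-4.7, -2.6, 6.2]
opening: 0.0292
clock: 11.05
tcp_pos: [0.4918, 0.0862, 0.2304]
eef_rot: [-0.138, 3.126, -0.002]
ft_force: [-2.0, -2.1, 7.1]
opening: 0.029
```

```bash
python3 -m jog '[[[3,0,10],[0,0,0],20],[[3,0,10],[0,0,0],20],[[2,0,10],[0,0,0],20],[[1,0,10],[0,0,0],20]]'; python3 -m jog '[[[0,0,6],[0,0,0],20],[[0,0,6],[0,0,0],20]]'
```

```text
clock: 11.45
tcp_pos: [0.4849, 0.0855, 0.1926]
eef_rot: [-0.138, 3.117, -0.002]
ft_force: [-2.4, -1.5, 9.0]
opening: 0.0286
clock: 11.65
tcp_pos: [0.4851, 0.0855, 0.1813]
eef_rot: [-0.138, 3.115, -0.002]
ft_force: [-3.3, -2.9, 13.1]
opening: 0.0283
```

```bash
python3 -m jog '[[[0,0,4],[0,0,0],20]]'; python3 -m jog '[[[0,0,4],[0,0,0],20]]'
python3 - <<'E'
from h import *
p=read_camera("scene"); save(p,"scene4.png",(130,110,150,130),5)
for k in ("stopper","knob_left"):
    for m in regions_of(p,k)[:2]:
        a=mpts(p,m["mask"]); print(k,m["confidence"],m["rect"],np.median(a,0) if len(a) else 0)
s=status.read_state(); print(s["clock"],s["tcp_pos"],s["ft_force"])
w=read_camera("wrist"); save(w,"wrist4.png",s=1.5)
E
```

```text
clock: 11.75
tcp_pos: [0.4855, 0.0856, 0.1785]
eef_rot: [-0.138, 3.114, -0.002]
ft_force: [-5.4, -1.9, 16.8]
opening: 0.0282
clock: 11.85
tcp_pos: [0.4862, 0.0857, 0.1768]
eef_rot: [-0.138, 3.113, -0.002]
ft_force: [-10.4, -3.8, 29.2]
opening: 0.0275
stopper 0.62 [190.9, 252.7, 7.7, 10.8] [0.4985 0.1554 0.0546]
knob_left 0.53 [214.7, 217.1, 12.7, 10.5] [0.471  0.0922 0.1441]
12.0 [0.4862 0.0856 0.1772] [-7.4025 -2.6309 20.557 ]
```

View pics/scene4.png

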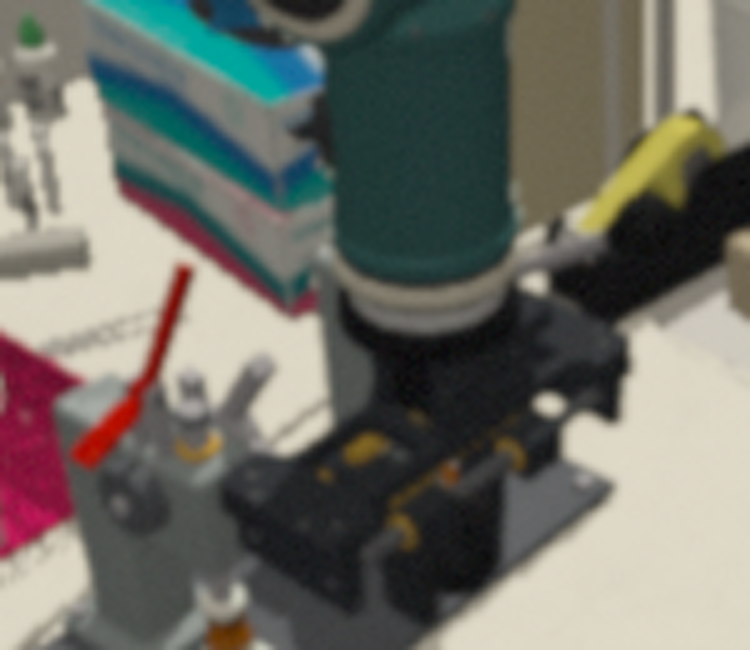

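```bash
python3 -m jog '[[[0,0,2],[0,0,0],20],[[0,0,2],[0,0,0],20],[[0,0,2],[0,0,0],20],[[0,0,2],[0,0,0],20]]' 60
python3 - <<'E'
from h import *
import time
p=read_camera("scene"); s=status.read_state(); print(s["clock"],s["tcp_pos"],s["ft_force"],s["opening"])
i0=cv2.imread("pics/scene_crop.png"); save(p,"v.png",(165,215,30,45),12)
a=cv2.imread("pics/v.png"); b=cv2.resize(i0[85*5:130*5,35*5:65*5],(a.shape[1],a.shape[0])); 
w=read_camera("wrist"); wi=cv2.resize(w["img"][...,::-1],None,fx=0.8,fy=0.8); wi=cv2.copyMakeBorder(wi,0,max(0,a.shape[0]-wi.shape[0]),0,0,cv2.BORDER_CONSTANT)[:a.shape[0]]
o=np.hstack([b,a,wi]); print(o.shape); cv2.imwrite("pics/cmp.png",cv2.resize(o,None,fx=min(1,795/o.shape[1]),fy=min(1,795/o.shape[1])))
for k in range(3): read_camera("top")
s=status.read_state(); print(s["clock"],s["tcp_pos"],s["ft_force"],s["opening"])
E
```

```text
clock: 12.45
tcp_pos: [0.4862, 0.0856, 0.1774]
eef_rot: [-0.136, 3.111, -0.002]
ft_force: [-8.7, -2.4, 17.4]
opening: 0.0273
12.5 [0.4862 0.0856 0.1774] [-7.9657 -3.4333 17.6853] 0.027481023583203448
(540, 1130, 3)
12.7 [0.4862 0.0856 0.1775] [-8.3744 -2.639  19.3062] 0.027135533626177967
```

View pics/cmp.png

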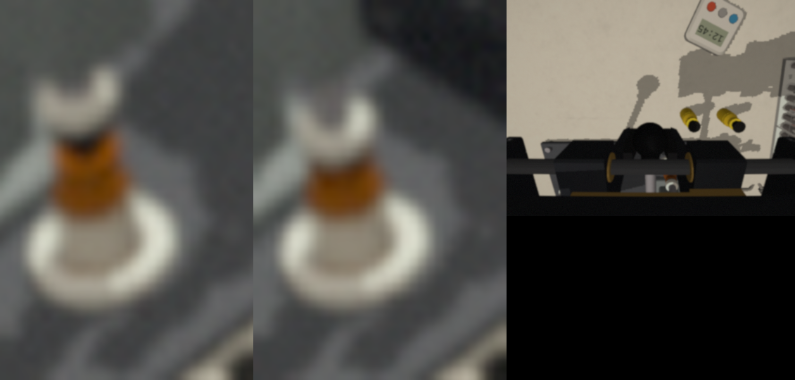

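```bash
python3 - <<'E'
from h import *
print(r.finish_job()); s=status.read_state(); print(s["clock"],s["tcp_pos"],s["ft_force"],s["opening"])
E
```

```text
the job is handed in; nothing more can be done
None
the job is handed in; nothing more can be done
```

I flipped the left station's safety catch, pulled its lever down by the knob to the stop, and handed the job in at about 12.7 s, still gripping the knob down. No verdict was reported.

- **Station:** the left vial had the raised dark stopper. The right vial wore the blue cap, and I did not touch that station.
- **Catch:** I pressed the paddle against its stop. In the depth image the bar then stood about 54° up; fully flipped would be about 57°.
- **Lever:** by the tool height and the rising force it reached its stop, beyond the point where the stopper is home. A before/after crop shows the ram lower and no dark stopper visible between it and the vial. The ram hides the neck, so I could not see the stopper itself.
- **Hold:** the last readings were steady, with about 18 N on the knob and the tool height still. The gap between the fingers read 27 mm on the 32 mm ball, down from 29.5 mm at first grip, and I did not establish why.
- **Forces:** the wrist force reached about 48 N for a moment at the catch's stop, with the fingertips as the intended contact. I saw no sign of the gripper's body touching the press, but the force reading cannot rule it out.
- **Bystanders:** the arm stayed well clear of the timer and the pipette. I did not re-measure where they lie afterwards.

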